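Reference the bench length gauge at its detent notch

TASK

Set the reference of the bench length gauge: first press the green button on the grey readout box fully down and let it come up again, then grip the carriage by its yellow block and slide it along the rail, away from the fixed jaw, until you feel its ball detent drop into the notch. Finish there, still gripping the block and holding the carriage still in the notch (do not let go), and leave the other things on the table where they are.

Things in the scene. Friction and masses are not known exactly. Their poses are not given: they have to be found in the camera images.
- readout: grey readout box, fixed to the table, 130 (x) x 100 (y) x 40 mm high, with a dark blank display on the half away from the robot and the green button on the half near the robot. Origin: centre of its underside. It may stand to the left or to the right of the rail.
- ref_button_top (a point): centre of the top face of the round green push button (30 mm diameter) on top of the readout box, 58 mm above the table, in a black collar 46 mm in diameter whose top is 6 mm below the button's top. It moves down with the button.
- ref_button (a joint): travel of the green button in m: 0 released, 0.006 fully down (straight down). Spring: starts to move at about 1.5 N, about 5 N at the bottom; springs back up by itself.
- rail: aluminium rail of the length gauge, fixed to the table, 56 mm wide (x), 400 mm long (y), top 40 mm above the table. Origin: centre of its underside; its y axis runs along the rail, from the dark fixed jaw (block at y = -200 to -178 mm, 72 mm high, with a steel blade reaching 88 mm to +x) to the low end stop (y = 186 to 200 mm, 60 mm high).
- rail_top (a point): middle of the rail's top face, axes as the rail's. Along it lies a steel strip 16 mm wide, 4 mm thick, with one notch: a 9 mm gap across it that looks like a dark stripe. The notch's place differs each time, between y = -30 and +55 mm from this point, always on the +y side of the carriage's start, at least 25 mm on.
- carriage: carriage sliding along the rail's y axis, from -95 to +95 mm of the rail's middle, starting between -95 and -55 mm. Black saddle 74 (x) x 56 mm (y), top 72 mm above the table, with a steel blade reaching 88 mm to +x at y = -28 to -16 mm. Origin: its centre line, 52 mm above the table; axes parallel to the rail's. Plain sliding resists with about 2 to 4 N.
- grip_top (a point): centre of the top face of the carriage's yellow grip block, 112 mm above the table. The block is 24 mm (x) x 20 mm (y) and 40 mm high, upright on the middle of the saddle.
- detent_ball (a joint): how far the sprung ball under the carriage's centre has dropped, in m: about 0.0005 while it rides on the strip, about 0.002 in the notch, which it enters when the carriage's centre is over the notch (with some 2 mm of play). Once in, it takes about 10 to 16 N along the rail to pull the carriage out, either way.
- parts_bin: open blue bin 140 (x) x 100 (y) x 45 mm high with bolts in it, fixed, on the other side of the rail from the readout box. Origin: centre of its underside. Bystander.
- driver: screwdriver lying loose on the table between the robot and the rail, about 200 mm long. Bystander, leave alone.
- gauge_slug: upright aluminium cylinder, 36 mm diameter, 50 mm high, loose, between the robot and the rail. Origin: centre of its underside. Bystander, leave alone.
- tape_roll: roll of paper tape lying flat, 96 mm diameter, 24 mm high, loose, to the left beyond the rail. Origin: centre of its underside. Bystander, leave alone.
- mug: blue mug, 80 mm diameter, 95 mm high, loose, at the left. Origin: centre of its underside. Bystander, leave alone.
- jar: amber jar with black cap, 64 mm diameter, 85 mm high, loose, to the right beyond the rail. Origin: centre of its underside. Bystander, leave alone.
- spanner: steel spanner lying loose at the right. Bystander, leave alone.
Not all that is in view belongs to the job. Leave any pink look-alike of the readout alone.

How it is judged:
By the outcome, as a careful person would: the job done as asked, in the order asked, and still so for the second after the job is handed in, while the arm keeps its last pose, push and grip.
It also fails if it takes over 61 s, if anything falls off the work surface, if the arm or the gripper's body presses on something with over 40 N, if the wrist force passes 120 N, or if a joint passes its speed limit or range.

ROBOT

A 6-joint arm with a two-finger parallel gripper is mounted at the origin on the work surface. World frame = base frame: x ahead of the robot, y to its left, z up, the work surface at z = 0. Lengths are in m, angles in rad, forces in N, time in s.
With the tool pointing down it reaches from about 0.325 to 0.9 m from the base axis. Payload 6.1 kg.
Tool frame: the origin (TCP) lies at the very end of the fingers, on their centre line; the grasp point (between the pads) lies 19 mm behind it; z points along the fingers, y is the direction in which the jaws open and shut (so a half turn about z gives the same grasp; the last joint's range is limited). The gripper opens to 85 mm and grips with 20 to 120 N. Pads are 22 mm wide; open, the fingers measure 114 mm over their backs; the gripper's body (76 mm by 85 mm) begins 54 mm behind the grasp point. The pads swing forward as they close: fully open they stand 13 mm farther back than shut.
Start: joints at [1.095, 0.22, 1.526, -0, 1.395, -0.126], TCP at [0.214, 0.587, 0.231] pointing down, gripper open.
Joint ranges: [-2.98, 2.98], [-0.91, 2.08], [0.09, 2.57], [-1.24, 4.39], [0.2, 2.65], [-2.68, 2.68]. Speed limits (rad/s): [2.57, 2.57, 3.01, 3.14, 3.14, 3.14].

INTERFACE

Orientations are given as a unit quaternion [x, y, z, w].
In Python, from plant import move_pose, move_linear, movej, open_jaws, close_gripper, sleep, ik, sense, camera, camera_params, Unreachable, finish_job, find_in gives the robot as it stands. The module is installed in compiled form; this text tells all that it offers. Calls block until the motion is done:
- move_pose(position, orientation): joint-space move of the TCP to a pose.
- move_linear(position, max_speed=0.15, rotation=None): straight line of the TCP; rotation=None keeps the orientation; max_speed is the mean speed in m/s.
- movej(angles): joint-space move.
- open_jaws() and close_gripper(): open the fingers fully, or close them until they stop; the grip force is fixed at half the most.
- sleep(seconds).
- ik(position, orientation): joint angles nearest the present ones, or None.
- sense(): the state.
- camera(name): name is "side" or "top" or "wrist"; returns the picture (400x640x3 uint8, blue, green, red); there is no depth.
- camera_params(name): a dict with "fov_y" (degrees; the focal length in pixels is half the picture's height over the tangent of half this angle, whatever the lens; pixels are square), "cx", "cy" (the principal point, pixels), "k1" (the pictures are not rectified: a ray, as slopes to the right and down, at radius r is drawn at 1 + k1 r^2 times it, then the intrinsics apply), "R" (3x3) and "t" (3): a world point X has camera coordinates R X + t; the wrist camera has in their place "T_tool_cam" (4x4, takes a point from camera to tool coordinates, whose origin is the TCP and whose axes are the flange's). Camera axes: x right, y down, z forward; pixel columns grow to the right and rows downward; lengths in m; the calibration is good to about 2 mm. A picture is of the moment at which its call begins: read the wrist's pose just before it. camera_params takes no time and is no camera call.
A pose or a line that the arm cannot do raises Unreachable and nothing moves.
- finish_job(): hands the job in, once; it reports no verdict.
Trained networks look in the newest picture that a camera, given by its name, has taken for a name from the list of things; names that differ only in an ending like _2 or _b are one class to them, and where a whole thing is asked for, a point or a joint stands for the part that bears it (a point fixed in the world has none). Each returns a list of dicts, best first, with "conf" (0 to 1); they miss things now and then, are a little off and sometimes report something else, mostly with a low value. They report only what shows in the picture. A call takes as long as a camera call. They do not tell look-alikes from the thing itself.
- find_in(thing, camera): "position" ([row, column] in pixels, amid what is visible of it).
The state is a dict: "clock": time; "joints": joint angles; "qvel": joint speeds; "joint_torque": joint torques, N m; "position": TCP position; "ee_rot": TCP orientation; "contact_force": force on the tool from outside, world axes, zero at the start; "wrist_torque": the same for the moment, N m; "opening": finger opening in m.
Only numpy, scipy, OpenCV 4.12 (cv2) and the standard library are available. Lean on these libraries where they do the work, as an engineer would, in place of code of your own. Each camera call takes 0.05 s, during which the arm holds its last target.

## Working session

There is one attempt and no reset: what is moved stays moved. The work goes in short steps, each a Python script; the robot and the scene stay as the last script left them, time stands still between calls to the robot, and variables do not carry over. Pictures are saved under pics/ and viewed, and the job is handed in when it is done.

```bash
mkdir -p pics; ls
python3 - <<'E'
from plant import *
import cv2,json
s=sense();print({k:(v if not hasattr(v,'tolist') else v.tolist()) for k,v in s.items()})
for n in ("side","top","wrist"):
    im=camera(n);cv2.imwrite(f"pics/{n}0.png",im);print(n,camera_params(n))
    for t in ["readout","ref_button_top","rail","carriage","grip_top","parts_bin","jar","mug","gauge_slug","driver"]:
        print(t,[([round(float(x)) for x in d["position"]],round(float(d["conf"]),2)) for d in find_in(t,n)])
print(sense()["clock"])
E
```

```text
pics
{'clock': 0.0, 'joints': [1.0948785854991596, 0.2212311063134094, 1.5275801609820012, -2.822956765177663e-05, 1.3947461127150163, -0.1261111773418711], 'qvel': [0.002089462625665929, 0.0013911087677958237, 0.002285524688073528, 0.00018492923308617465, 0.00043764520404014965, -0.00100767698535295], 'joint_torque': [0.0014322265997179784, -49.68964219093323, -38.93975257873535, -0.00012956465980096254, 0.010717761470004916, 9.702572185688041e-06], 'position': [0.21393638856065714, 0.5865990216363216, 0.23021256504709045], 'ee_rot': [0.17401036417274168, 0.9847433309904949, -0.0009423117546174637, -0.00027799059635903544], 'contact_force': [0.3519980702206834, 0.06817092620471721, -0.03576216717408542], 'wrist_torque': [0.024045373931823655, 0.03168236391507333, 0.04028610132545215], 'opening': 0.08564325367101323}
side {'fov_y': 48.94881478020676, 'cx': 325.05056087916324, 'cy': 200.445304847017, 'k1': -0.008372233133910403, 'R': array([[ 0.99395697, -0.10713521,  0.02390814],
       [-0.03608871, -0.52462759, -0.85056657],
       [ 0.10366849,  0.84456376, -0.52532362]]), 't': ar
[... 1113 characters left out ...]
 ([211, 418], 0.32)]
jar [([139, 410], 0.61)]
mug [([155, 175], 0.55)]
gauge_slug []
driver [([214, 310], 0.67)]
wrist {'fov_y': 59.075658016285864, 'cx': 318.36555339640773, 'cy': 198.53307708196482, 'k1': 0.01506125184925608, 'T_tool_cam': array([[ 2.20980354e-04, -9.61088783e-01, -2.76239575e-01,
         7.06322767e-02],
       [ 9.99999715e-01,  4.11887276e-04, -6.33073483e-04,
         8.81789258e-04],
       [ 7.22219389e-04, -2.76239356e-01,  9.61088600e-01,
        -1.43001594e-01],
       [ 0.00000000e+00,  0.00000000e+00,  0.00000000e+00,
         1.00000000e+00]])}
readout []
ref_button_top []
rail []
carriage []
grip_top []
parts_bin []
jar []
mug []
gauge_slug []
driver []
1.65
```

View pics/side0.png

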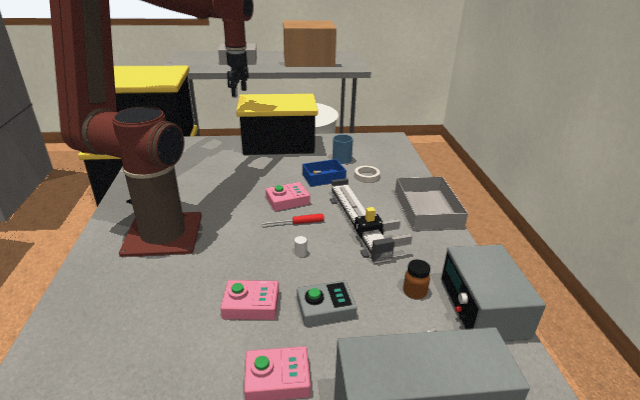

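View pics/top0.png

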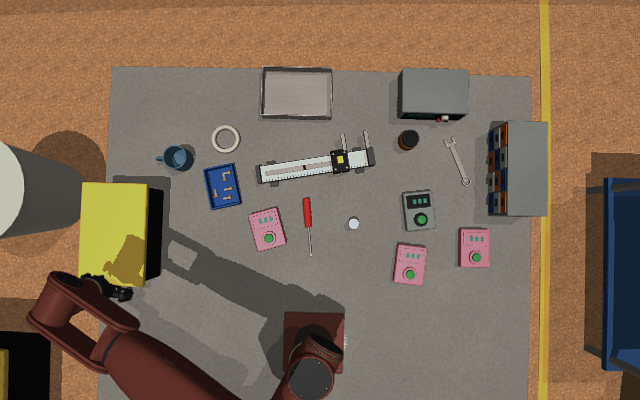

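View pics/wrist0.png

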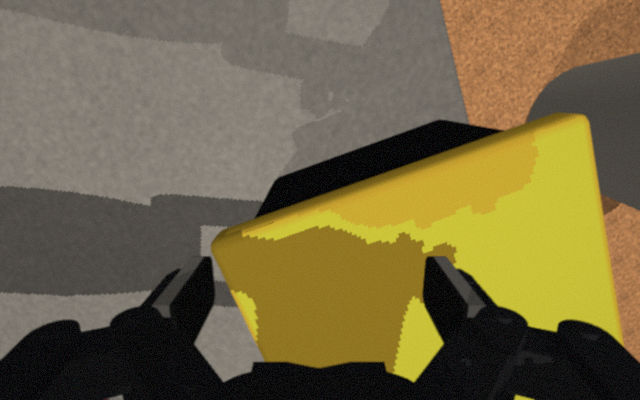

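```bash
cat > h.py <<'E'
import numpy as np, cv2
from scipy.spatial.transform import Rotation as Ro
from scipy.optimize import least_squares
def cam_pose(p,s=None):
    if "R" in p: return np.array(p["R"]),np.array(p["t"])
    T=np.array(p["T_tool_cam"]);W=np.eye(4);W[:3,:3]=Ro.from_quat(s["ee_rot"]).as_matrix();W[:3,3]=s["position"]
    M=np.linalg.inv(W@T);return M[:3,:3],M[:3,3]
def proj(X,p,R,t):
    c=R@np.asarray(X)+t;x,y=c[0]/c[2],c[1]/c[2];f=200/np.tan(np.radians(p["fov_y"])/2)
    d=1+p["k1"]*(x*x+y*y);return np.array([p["cy"]+f*y*d,p["cx"]+f*x*d])
def tri(obs):  # obs: list of (rowcol,p,R,t)
    g=lambda X:np.concatenate([proj(X,p,R,t)-np.array(rc) for rc,p,R,t in obs])
    r=least_squares(g,[0.5,0,0.05]);return r.x,np.round(r.fun,1)
def onz(rc,z,p,R,t):
    r=least_squares(lambda q:proj([q[0],q[1],z],p,R,t)-np.array(rc),[0.5,0]);return r.x
E
python3 - <<'E'
import cv2
a=cv2.imread('pics/top0.png');b=cv2.imread('pics/side0.png')
cv2.imwrite('pics/c1.png',cv2.resize(a[120:250,240:440],None,fx=4,fy=4,interpolation=cv2.INTER_CUBIC))
cv2.imwrite('pics/c2.png',cv2.resize(b[170:330,260:440],None,fx=3.6,fy=3.6,interpolation=cv2.INTER_CUBIC))
E
```

```text
(no output)
```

View pics/c1.png

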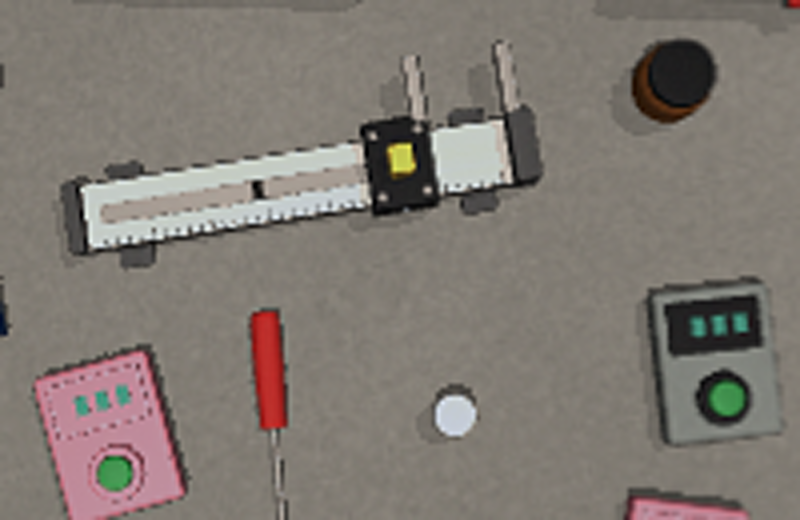

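View pics/c2.png

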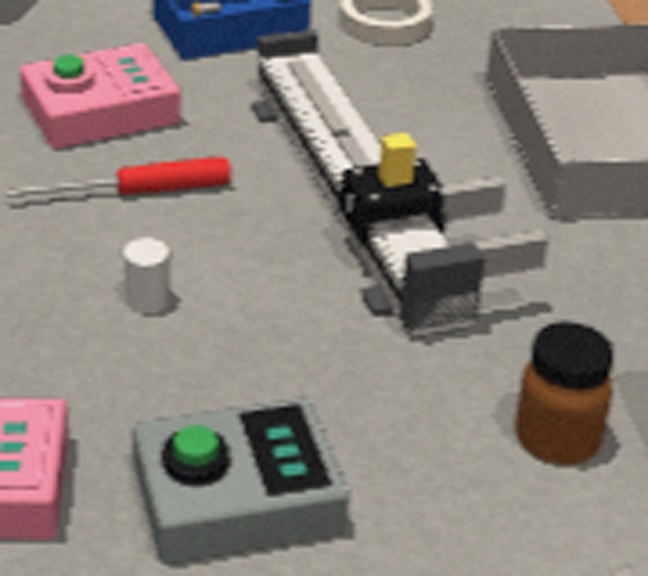

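Run:
```python
from plant import *
from h import *
P={n:camera_params(n) for n in("top","side")}
def T(c,r):return ((r+.5)/4-.5+120,(c+.5)/4-.5+240)
def S(c,r):return ((r+.5)/3.6-.5+170,(c+.5)/3.6-.5+260)
def o(n,rc):return (rc,P[n],*cam_pose(P[n]))
print("button",tri([o("top",T(727,398)),o("side",S(195,439))]))
print("grip",tri([o("top",T(400,156)),o("side",S(398,142))]))
print("notch",tri([o("top",T(258,189)),o("side",S(342,131))]))
pt=lambda c,r,z:onz(T(c,r),z,P["top"],*cam_pose(P["top"]))
q=[pt(82,187,.04),pt(90,250,.04),pt(503,120,.04),pt(512,185,.04)]
print("rail corners",np.round(q,4))
s0=pt(105,213,.044);n=pt(258,189,.044);e=pt(365,172,.044);print(s0,n,e)
for a,b in((q[2],q[0]),(q[3],q[1]),(e,s0)):print(np.degrees(np.arctan2(*(b-a)[::-1]))-90)
d=np.array(q);m=d.mean(0);print("mid",m, np.linalg.norm(d[0]-d[2]),np.linalg.norm(d[0]-d[1]))
print("jaws",pt(525,145,.072),pt(75,217,.06))
print("box corners",[np.round(pt(*c,.04),4) for c in((648,290),(762,278),(780,430),(668,442))])
print("slug",pt(455,415,.05),"jar",pt(682,75,.085),"mug",onz((155,177),.095,P["top"],*cam_pose(P["top"])))
```

```text
button (array([ 0.43181617, -0.34942466,  0.06004305]), array([-0.1,  0. ,  0. , -0.1]))
grip (array([ 0.62105262, -0.06998728,  0.10739537]), array([-0.,  0.,  0., -0.]))
notch (array([0.59787308, 0.04749888, 0.04447539]), array([-0.1,  0. ,  0. , -0.1]))
rail corners [[ 0.5957  0.1973]
 [ 0.5423  0.1887]
 [ 0.6623 -0.1586]
 [ 0.6071 -0.1675]]
[0.5736872 0.1764629] [0.59745742 0.04758464] [ 0.6143076  -0.04250426]
10.60935000859969
10.314039482586267
10.509419796397736
mid [0.60183522 0.0149566 ] 0.362083299375239 0.0541010055913866
jaws [ 0.63732414 -0.1747809 ] [0.56825384 0.19953154]
box corners [array([ 0.521 , -0.2847]), array([ 0.5338, -0.3815]), array([ 0.4056, -0.399 ]), array([ 0.3931, -0.3041])]
slug [ 0.41125757 -0.12318031] jar [ 0.69762635 -0.30257784] mug [0.62086439 0.46658546]
```

```bash
cat >> h.py <<'E'
def quat(th):  # tool down, jaws along rail y turned by th
    y=np.array([-np.sin(th),np.cos(th),0]);z=np.array([0,0,-1.]);x=np.cross(y,z)
    return Ro.from_matrix(np.column_stack([x,y,z])).as_quat()
E
python3 - <<'E'
from plant import *
from h import *
import pickle
q=quat(np.radians(10.4))
p0=sense()["position"]
move_linear([p0[0],p0[1],0.30],max_speed=0.3);print(sense()["clock"])
move_pose([0.56,-0.0,0.25],q);s=sense();print(s["clock"],s["joints"])
im=camera("wrist");cv2.imwrite("pics/w1.png",im);pickle.dump(s,open("s1.pkl","wb"))
print(find_in("grip_top","wrist")[:2],find_in("carriage","wrist")[:2])
move_pose([0.40,-0.345,0.19],quat(np.radians(8.6)));close_gripper();s=sense();print(s["clock"],s["joints"],s["opening"],s["contact_force"])
im=camera("wrist");cv2.imwrite("pics/w2.png",im);pickle.dump(s,open("s2.pkl","wb"))
print(find_in("ref_button_top","wrist")[:2])
E
```

```text
2.025
4.45 [-1.39671543e-01  5.32607435e-02  1.67601462e+00  2.46648854e-04
  1.41224198e+00 -1.89282924e+00]
[{'position': [222.1, 231.6], 'conf': 0.58}, {'position': [3.4, 219.9], 'conf': 0.38}] [{'position': [220.0, 233.3], 'conf': 0.92}]
6.8 [-8.61157290e-01  2.25380288e-02  1.82234844e+00  1.05534928e-05
  1.29669626e+00 -2.58193218e+00] 0.00018356883785425118 [0.70947506 0.66750339 0.07252892]
[{'position': [224.6, 308.0], 'conf': 0.96}, {'position': [22.5, 65.8], 'conf': 0.75}]
```

View pics/w1.png

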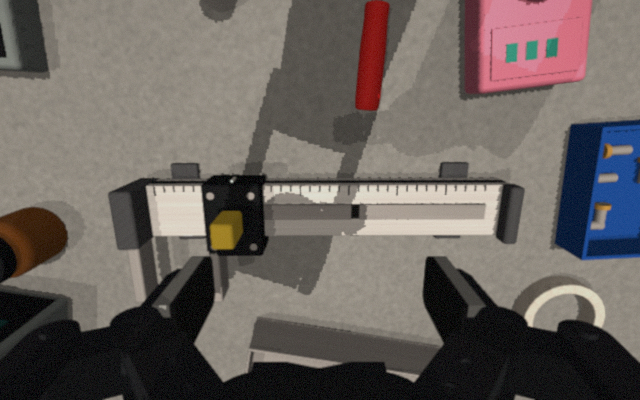

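View pics/w2.png

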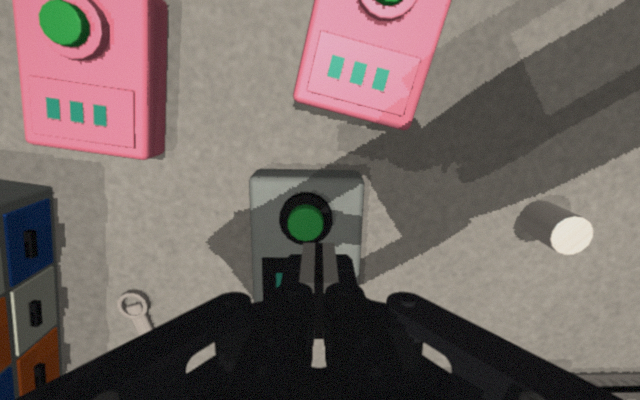

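Run:
```python
import cv2
a=cv2.imread('pics/w1.png');b=cv2.imread('pics/w2.png')
cv2.imwrite('pics/c3.png',cv2.resize(a[160:270,110:310],None,fx=4,fy=4,interpolation=cv2.INTER_CUBIC))
cv2.imwrite('pics/c4.png',cv2.resize(b[160:300,230:390],None,fx=4,fy=4,interpolation=cv2.INTER_CUBIC))
cv2.imwrite('pics/c5.png',cv2.resize(a[160:270,300:530],None,fx=3.4,fy=3.4,interpolation=cv2.INTER_CUBIC))
```

```text
(no output)
```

View pics/c3.png

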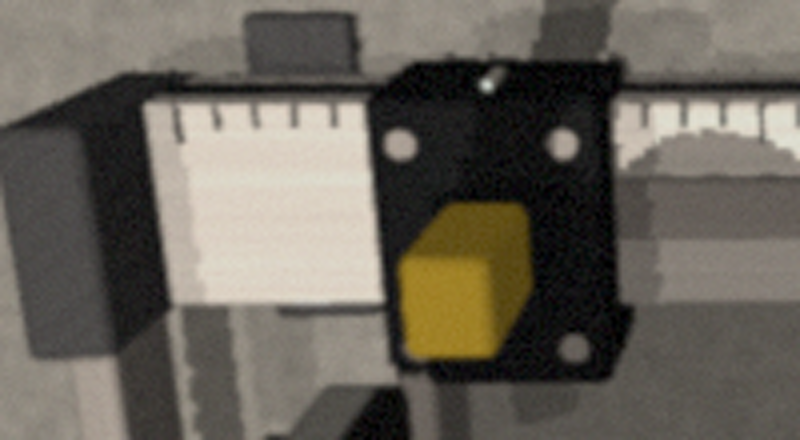

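View pics/c4.png

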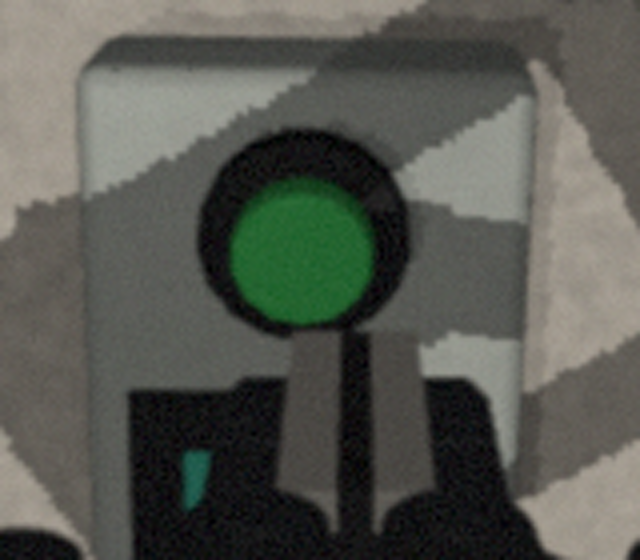

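View pics/c5.png

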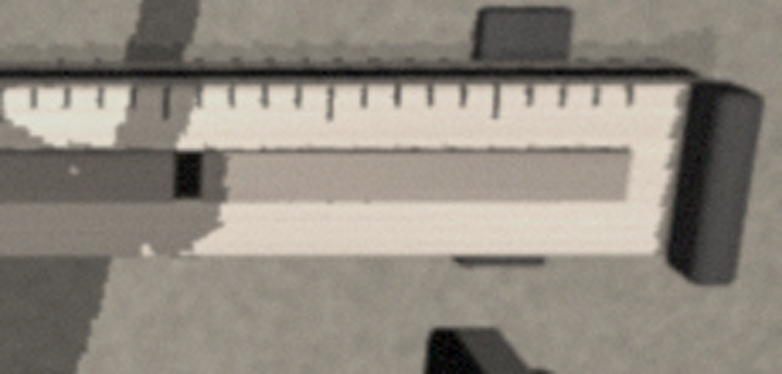

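Run:
```python
from plant import *
from h import *
import pickle
P={n:camera_params(n) for n in("top","side","wrist")}
s1=pickle.load(open("s1.pkl","rb"));s2=pickle.load(open("s2.pkl","rb"))
def C(c,r,f,oc,orr):return ((r+.5)/f-.5+orr,(c+.5)/f-.5+oc)
T=lambda c,r:C(c,r,4,240,120);S=lambda c,r:C(c,r,3.6,260,170)
W3=lambda c,r:C(c,r,4,110,160);W4=lambda c,r:C(c,r,4,230,160);W5=lambda c,r:C(c,r,3.4,300,160)
def o(n,rc,s=None):return (rc,P[n],*cam_pose(P[n],s))
b=[o("top",T(727,398)),o("side",S(195,439)),o("wrist",W4(302,253),s2)]
print("button",tri(b),tri(b[1:]),onz(b[2][0],.058,*b[2][1:]),onz(b[0][0],.058,*b[0][1:]))
g=[o("top",T(400,156)),o("side",S(398,142)),o("wrist",W3(448,308),s1)]
print("grip",tri(g),tri([g[0],g[2]]),tri(g[1:]),onz(g[2][0],.112,*g[2][1:]),onz(g[0][0],.112,*g[0][1:]))
n=[o("top",T(258,189)),o("side",S(342,131)),o("wrist",W5(188,175),s1)]
print("notch",tri(n),onz(n[2][0],.044,*n[2][1:]))
w=lambda rc,z:onz(rc,z,P["wrist"],*cam_pose(P["wrist"],s1))
a=w(W3(145,97),.04);bb=w(W5(688,84),.04);c=w(W3(172,303),.04);d=w(W5(658,253),.04)
for x,y in((a,bb),(c,d)):print("rail edge",x,y,np.degrees(np.arctan2(*(y-x)[::-1]))-90)
x,y=w(W5(188,175),.044),w(W5(630,176),.044);print("strip",np.degrees(np.arctan2(*(y-x)[::-1]))-90)
print("rail centre line pts",(a+c)/2,(bb+d)/2)
```

```text
button (array([ 0.43054251, -0.35044216,  0.05963934]), array([ 0.3,  0.3,  0.5, -0.6,  0.3,  0.1])) (array([ 0.43032287, -0.35053434,  0.06013688]), array([ 0.3, -0.7,  0.3,  0. ])) [ 0.43088791 -0.35055397] [ 0.43143485 -0.34980391]
grip (array([ 0.62011608, -0.07212507,  0.10875849]), array([ 0.2,  0.7,  0. , -0.2,  0.1,  0.2])) (array([ 0.61951518, -0.07185733,  0.11005151]), array([0.4, 0.6, 0.1, 0.1])) (array([ 0.62010568, -0.07228423,  0.10867657]), array([ 0.1, -0.2,  0.1, -0. ])) [ 0.61854693 -0.07156837] [ 0.62037846 -0.06983855]
notch (array([0.59635148, 0.04701607, 0.04381005]), array([ 0.3,  0.2,  0.3, -0.6,  0.3,  0. ])) [0.5959607  0.04689674]
rail edge [ 0.60734454 -0.16942504] [0.54158162 0.18952082] 10.38208908826455
rail edge [ 0.66309243 -0.15956078] [0.59552475 0.19789028] 10.704117956611086
strip 10.345533670762904
rail centre line pts [ 0.63521849 -0.16449291] [0.56855319 0.19370555]
```

Run:
```python
from plant import *
from h import *
x,y=0.431,-0.350
move_linear([x,y,0.09],max_speed=0.15);move_linear([x,y,0.064],max_speed=0.08)
s=sense();f0=s["contact_force"].copy() if hasattr(s["contact_force"],'copy') else s["contact_force"];print(s["clock"],s["position"],f0)
z=0.064
while z>0.0465:
    z-=0.0015
    move_linear([x,y,z],max_speed=0.03);s=sense()
    df=s["contact_force"][2]-f0[2]
    print(round(z,4),round(s["position"][2],4),np.round(np.array(s["contact_force"])-f0,2),round(s["clock"],2))
    if df>9: break
sleep(0.2);s=sense();print(s["position"],s["contact_force"])
cv2.imwrite("pics/t2.png",camera("top")); cv2.imwrite("pics/sd2.png",camera("side"))
move_linear([x,y,0.08],max_speed=0.1);s=sense();print(s["position"],s["contact_force"],s["clock"])
cv2.imwrite("pics/w3.png",camera("wrist"))
```

```text
8.225 [ 0.43056337 -0.34960893  0.06332437] [-0.50837797  0.00958153  0.42787677]
0.0625 0.0626 [ 1.36  0.17 -0.56] 8.47
0.061 0.0614 [ 0.57 -0.35  0.85] 8.72
0.0595 0.0598 [ 0.84 -0.87  1.92] 8.97
0.058 0.0582 [ 1.81 -0.2   3.14] 9.22
0.0565 0.0567 [ 2.14 -0.73  3.76] 9.47
0.055 0.056 [-1.13  0.67 10.57] 9.72
[ 0.43132338 -0.35030672  0.05597389] [-3.11752937e-01  1.25851889e-03  1.01237728e+01]
[ 0.43078694 -0.34978623  0.07980021] [-0.39743483 -0.03378241  0.13470443] 10.425
```

Run:
```python
import cv2,numpy as np
a=cv2.imread('pics/w3.png');b=cv2.imread('pics/sd2.png');
A=cv2.resize(a[150:310,220:400],(720,640));cv2.imwrite('pics/c6.png',A[:600])
cv2.imwrite('pics/c7.png',cv2.resize(b[240:330,270:370],None,fx=6,fy=6,interpolation=cv2.INTER_CUBIC))
```

```text
(no output)
```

View pics/c6.png

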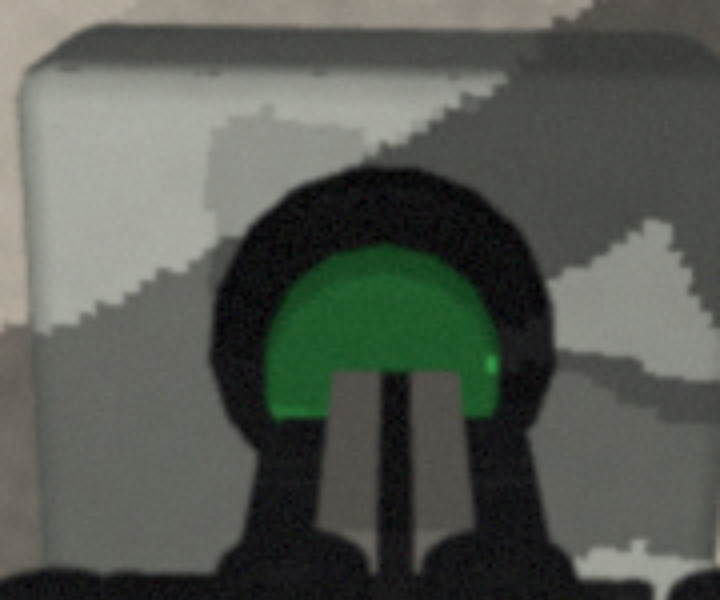

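View pics/c7.png

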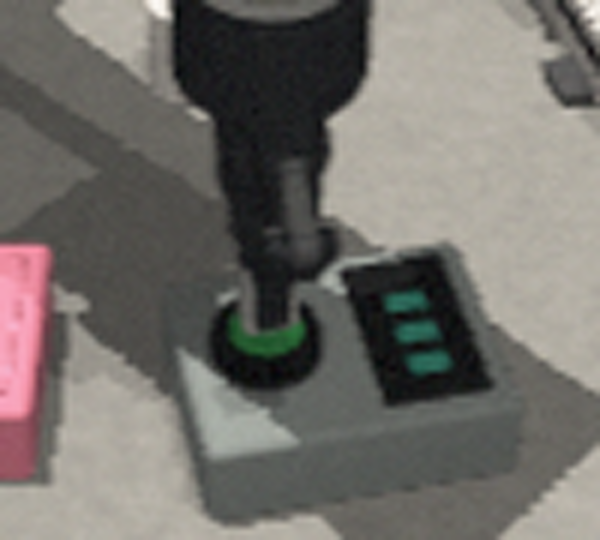

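Run:
```python
from plant import *
from h import *
import pickle
move_linear([0.431,-0.350,0.2],max_speed=0.2)
open_jaws()
q=quat(np.radians(10.45))
move_pose([0.619,-0.0715,0.2],q)
s=sense();print(s["clock"],s["joints"],s["position"])
pickle.dump(s,open("s4.pkl","wb"));cv2.imwrite("pics/w4.png",camera("wrist"));print(find_in("grip_top","wrist"))
```

```text
13.275 [-2.43027946e-01  2.38258451e-01  1.56505700e+00 -6.02050539e-04
  1.33837405e+00 -1.99514384e+00] [ 0.61870286 -0.07261585  0.19997641]
[{'position': [191.5, 312.1], 'conf': 0.76}]
```

View pics/w4.png

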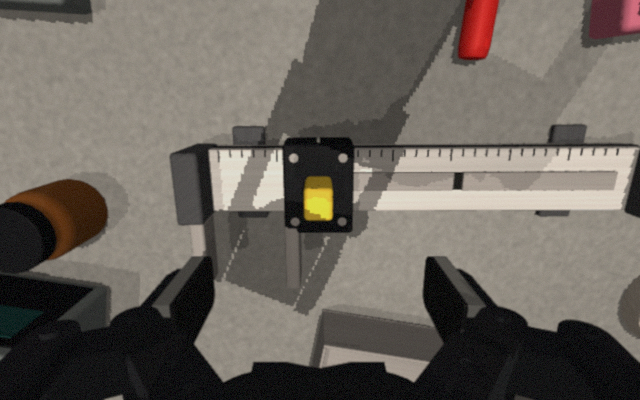

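Run:
```python
import cv2
a=cv2.imread('pics/w4.png')
cv2.imwrite('pics/c8.png',cv2.resize(a[130:240,280:480],None,fx=4,fy=4,interpolation=cv2.INTER_CUBIC))
```

```text
(no output)
```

View pics/c8.png

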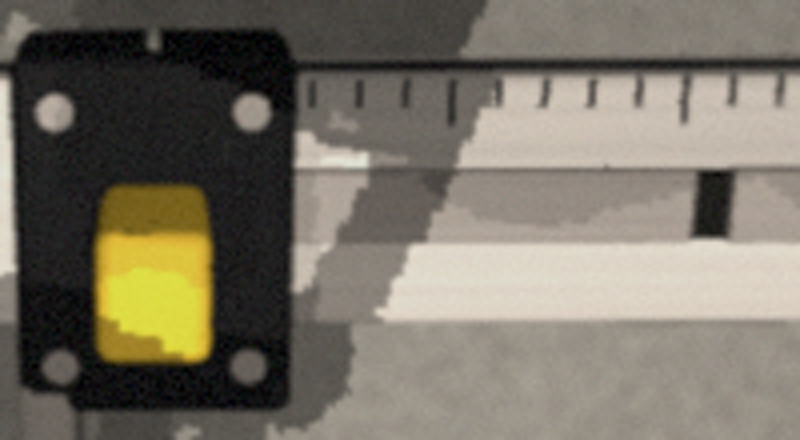

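Run:
```python
from plant import *
from h import *
import pickle
P=camera_params("wrist");s=pickle.load(open("s4.pkl","rb"));s1=pickle.load(open("s1.pkl","rb"))
C=lambda c,r,f,oc,orr:((r+.5)/f-.5+orr,(c+.5)/f-.5+oc)
a=(C(154,298,4,280,130),P,*cam_pose(P,s));b=(C(713,204,4,280,130),P,*cam_pose(P,s))
a1=(C(448,308,4,110,160),P,*cam_pose(P,s1));b1=(C(188,175,3.4,300,160),P,*cam_pose(P,s1))
d=np.array([-np.sin(np.radians(10.45)),np.cos(np.radians(10.45))])
g=onz(a[0],.112,*a[1:]);n=onz(b[0],.044,*b[1:]);print(g,n,(n-g)@d, tri([a,a1]),tri([b,b1]))
print(s["position"][:2]-g)
```

```text
[ 0.6187099 -0.0719176] [0.5962145  0.04693043] 0.12095692029422779 (array([ 0.61910106, -0.07184061,  0.1107601 ]), array([ 0.,  0., -0., -0.])) (array([0.59618705, 0.04701587, 0.043698  ]), array([-0.1, -0. ,  0.1,  0. ]))
[-7.04032575e-06 -6.98245978e-04]
```

Run:
```python
from plant import *
from h import *
d=np.array([-np.sin(np.radians(10.45)),np.cos(np.radians(10.45)),0])
g=np.array([0.6188,-0.0718,0.082])
move_linear([*g[:2],0.11],max_speed=0.1);move_linear(g,max_speed=0.05)
s=sense();print(s["clock"],s["position"],s["contact_force"])
close_gripper();s=sense();print(s["clock"],s["position"],s["contact_force"],s["opening"])
cv2.imwrite("pics/w5.png",camera("wrist"))
for k in (0.004,0.008,0.02):
    move_linear(g+k*d,max_speed=0.03);s=sense();f=np.array(s["contact_force"])
    print(k,round(s["clock"],2),"prog",round((np.array(s["position"])-g)@d*1e3,2),"f",round(f@d,2),np.round(f,1),s["opening"])
cv2.imwrite("pics/w6.png",camera("wrist"))
```

```text
15.1333 [ 0.61881772 -0.07181965  0.08190024] [-0.35757435  0.36738328  0.2582033 ]
15.75 [ 0.61896555 -0.07216558  0.08241905] [-0.7658342  -2.25031707  2.6948636 ] 0.019389474591513894
0.004 16.08 prog 4.18 f -0.03 [-2.3 -0.4  5.5] 0.019239300806095226
0.008 16.37 prog 8.48 f 0.83 [-2.8  0.3  5.6] 0.018922891558622118
0.02 16.92 prog 19.88 f -1.78 [-2.1 -2.2  6. ] 0.018740420303727957
```

View pics/w6.png

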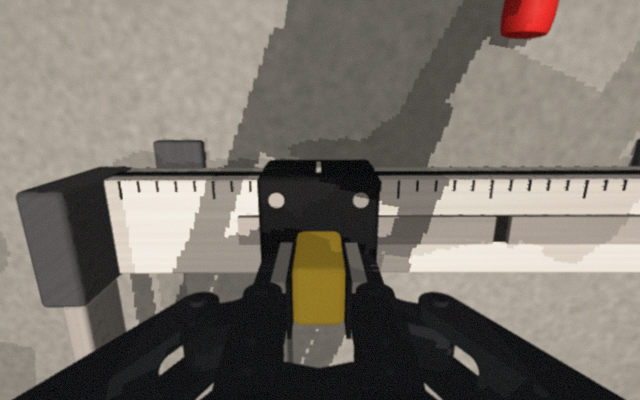

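Run:
```python
from plant import *
from h import *
d=np.array([-np.sin(np.radians(10.45)),np.cos(np.radians(10.45)),0])
g=np.array([0.6188,-0.0718,0.082])
k=0.02
for k in [0.05,0.08,0.105,*np.arange(0.108,0.1265,0.0015)]:
    move_linear(g+k*d,max_speed=0.05 if k<0.107 else 0.02);s=sense();f=np.array(s["contact_force"])
    print(round(k,4),round(s["clock"],2),"prog",round((np.array(s["position"])-g)@d*1e3,2),"f",round(f@d,2),np.round(f,1),round(s["opening"],5))
    if f@d<-7: break
cv2.imwrite("pics/w7.png",camera("wrist"))
```

```text
0.05 17.72 prog 50.17 f -1.67 [-2.9 -2.2  5.7] 0.01923
0.08 18.47 prog 80.1 f -1.72 [-3.7 -2.4  6.5] 0.01919
0.105 19.12 prog 105.24 f -1.3 [-3.8 -2.   6.9] 0.01912
0.108 19.42 prog 108.05 f -0.58 [-3.4 -1.2  7.4] 0.01904
0.1095 19.67 prog 109.47 f -1.4 [-3.  -2.   6.8] 0.01875
0.111 19.92 prog 110.85 f -2.08 [-3.6 -2.8  6.2] 0.01906
0.1125 20.17 prog 112.63 f -1.51 [-3.2 -2.1  5.5] 0.0187
0.114 20.42 prog 114.07 f -1.64 [-2.7 -2.2  6.3] 0.01888
0.1155 20.67 prog 115.99 f 0.23 [-3.8 -0.5  8. ] 0.0188
0.117 20.92 prog 118.03 f 2.57 [-3.9  1.9  6.7] 0.01892
0.1185 21.17 prog 119.36 f 1.58 [-4.2  0.8  7. ] 0.01918
0.12 21.42 prog 120.47 f -0.46 [-3.8 -1.2  7.2] 0.01917
0.1215 21.67 prog 121.26 f -2.7 [-4.1 -3.5  7.1] 0.0192
0.123 21.92 prog 121.7 f -6.29 [-3.1 -7.   5. ] 0.01885
0.1245 22.17 prog 122.44 f -9.52 [ -2.7 -10.2   6. ] 0.01937
```

View pics/w7.png

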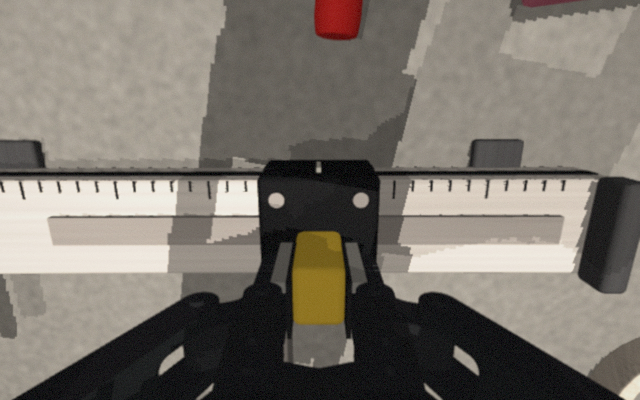

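Run:
```python
from plant import *
from h import *
d=np.array([-np.sin(np.radians(10.45)),np.cos(np.radians(10.45)),0])
g=np.array([0.6188,-0.0718,0.082])
for k in (0.1225,0.1205,0.119,0.1175,0.119,0.1202):
    move_linear(g+k*d,max_speed=0.02);s=sense();f=np.array(s["contact_force"])
    print(k,round(s["clock"],2),"prog",round((np.array(s["position"])-g)@d*1e3,2),"f",round(f@d,2),np.round(f,1),round(s["opening"],5))
sleep(0.5)
for _ in range(3):
    sleep(0.1);s=sense();f=np.array(s["contact_force"]);print(round(s["clock"],2),round((np.array(s["position"])-g)@d*1e3,2),round(f@d,2),s["opening"])
cv2.imwrite("pics/t8.png",camera("top"));cv2.imwrite("pics/s8.png",camera("side"))
```

```text
0.1225 22.47 prog 121.46 f -4.61 [-2.7 -5.2  7.4] 0.01916
0.1205 22.72 prog 120.46 f -2.15 [-3.8 -2.9  7.4] 0.01921
0.119 22.97 prog 119.46 f -0.37 [-4.3 -1.2  6.9] 0.0191
0.1175 23.22 prog 118.7 f 2.87 [-4.5  2.1  7.8] 0.01917
0.119 23.47 prog 119.77 f 0.83 [-4.7 -0.   6.9] 0.01868
0.1202 23.72 prog 120.57 f -0.12 [-4.3 -0.9  7. ] 0.01888
24.32 120.57 -0.1 0.019260256845948946
24.42 120.57 -0.27 0.01892627708618918
24.52 120.55 -1.63 0.019247180673198586
```

View pics/t8.png

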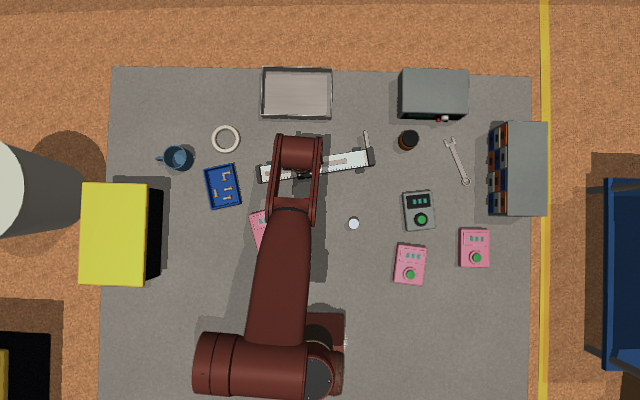

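View pics/s8.png

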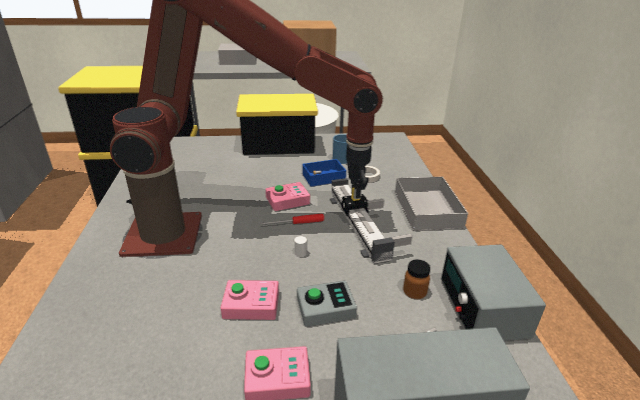

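The carriage is held by the detent in both directions, with about 0 N along the rail. The side and top pictures show the readout with its button up at side (row 295, col 314). The slug, driver, jar, mug and tape roll are where they were. I'm handing it in.

Run:
```python
from plant import *
finish_job();s=sense();print(s["clock"],s["position"],s["opening"])
```

```text
the job is handed in; nothing more can be done
the job is handed in; nothing more can be done
```

I pressed the green button on the grey readout and let it come up, then slid the carriage into its notch. I handed the job in at about 24.5 s with the block still gripped.

- **Button:** I pressed straight down with the closed fingers. The spring force rose from about 1.3 to 4.2 N, then jumped to about 10 N at a hard stop. The tip travelled about 5.5 to 6.5 mm between first contact and the stop. The button was up again in the wrist picture afterwards.
- **Carriage:** I gripped the yellow block with the jaws along the rail and slid it away from the fixed jaw. At about 118 mm the detent pulled the carriage forward with about 2.6 N. The carriage then resisted with up to 9.5 N at 122.4 mm. The cameras had put the notch at 121 mm.
- **Final checks:** A small push back also met the detent. I finished at 120.6 mm, at rest, with between 0 and 1.6 N along the rail and the jaws 19 mm apart on the 20 mm block. In the last pictures the other things had not visibly moved.
- **Disagreements:** First contact with the button came at a TCP height of about 61.5 mm, against 58 mm in the text and about 60 mm from the cameras. While gripping there was also a steady side load on the tool, about 7 N upward and 4 N across the rail. I left both as they were.

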